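Switch off the griddle and tip its cover shut

ROBOT

A 6-joint arm with a two-finger parallel gripper is mounted at the origin on the work surface. World frame = base frame: x ahead of the robot, y to its left, z up, the work surface at z = 0. Lengths are in m, angles in rad, forces in N, time in s.
With the tool pointing down it reaches from about 0.325 to 0.9 m from the base axis. Payload 6.1 kg.
Tool frame: the origin (TCP) lies at the very end of the fingers, on their centre line; the grasp point (between the pads) lies 19 mm behind it; x points along the fingers, z is the direction in which the jaws open and shut, and the axes are right-handed (so a half turn about x gives the same grasp; the last joint's range is limited). The gripper opens to 85 mm and grips with 20 to 120 N. Pads are 22 mm wide; open, the fingers measure 114 mm over their backs; the gripper's body (76 mm by 85 mm) begins 54 mm behind the grasp point. The pads swing forward as they close: fully open they stand 13 mm farther back than shut.
Start: joints at [-1.45, 0.22, 1.526, -0, 1.395, -0.126], TCP at [0.153, -0.606, 0.231] pointing down, gripper open.
Joint ranges: [-2.98, 2.98], [-0.91, 2.08], [0.09, 2.57], [-1.24, 4.39], [0.2, 2.65], [-2.68, 2.68]. Speed limits (rad/s): [2.57, 2.57, 3.01, 3.14, 3.14, 3.14].

INTERFACE

Orientations are given as a unit quaternion [x, y, z, w].
In Python, from plant import readout, grab_frame, camera_params, manip gives the robot as it stands. The module is installed in compiled form; this text tells all that it offers.
- The arm moves only by the tool play_rows, never from a script. Its argument "plan" is one flat list of numbers, 5 for each row, row after row: the opening, from -1 (shut) to 1 (fully open), then the shift along the tool's x, y, z in m, then the turn about the tool's x in rad. In form: [hand, x, y, z, twist, hand, x, y, z, twist, ...]. A call has exactly 10 rows; each row shifts and turns the pose as measured when the row begins, along the tool's axes as they then stand; what a row does not reach is not made up. A row lasts 1/12 s, in which the tool goes at most 41.7 mm and 7.16 degrees, less where a joint would pass 70% of its speed; a pose out of reach is approached as far as the arm can. A call with a gripper value outside its range is refused whole. The fingers move at their own pace and stop on an object; "squeeze" is the grip in N (left out, the last holds). Time passes only in rows, so rows that do not move let the fingers close, or fill a call up. It gives the time, the measured TCP pose, the force and the opening at its end, in the units of the state.
- readout.observe(): the state, without advancing time (a new reading comes with each control period).
- grab_frame(name): name is "scene" or "top" or "wrist"; returns the picture (400x640x3 uint8, red, green, blue); there is no depth.
- camera_params(name): a dict with "K" (3x3 intrinsics, pixels), "k1" (the pictures are not rectified: a ray, as slopes to the right and down, at radius r is drawn at 1 + k1 r^2 times it, then the intrinsics apply), "rvec" (rotation vector, rad) and "tvec" (3), from world to camera coordinates, as OpenCV has them. Camera axes: x right, y down, z forward; pixel columns grow to the right and rows downward; lengths in m; the calibration is good to about 2 mm. A picture is of the moment at which its call begins: read the wrist's pose just before it. camera_params takes no time and is no camera call; for the wrist camera it gives the pose at the moment of the call.
- manip.hand_in(): hands the job in, once; it reports no verdict.
The state is a dict: "t": time; "joint_positions": joint angles; "joint_velocities": joint speeds; "joint_torque": joint torques, N m; "tcp_pos": TCP position; "eef_rot": TCP orientation; "ft_force": force on the tool from outside, world axes, zero at the start; "wrist_torque": the same for the moment, N m; "grip_width": opening from 0.0 (shut) to 1.0 (fully open).
Only numpy, scipy, OpenCV 4.12 (cv2) and the standard library are available. Lean on these libraries where they do the work, as an engineer would, in place of code of your own. Each camera call takes 0.05 s, during which the arm holds its last target. There are 200 camera calls.

TASK

Frying is over: first switch the electric griddle off by pressing down the raised half of its rocker switch, then push its open cover over from behind and press it down until it lies fully shut over the plate. Only push with the fingers and go gently: grip or lift nothing, do not slam the cover, do not shift the griddle, and leave everything else on the ledge where it stands.

Things in the scene. Friction and masses are not known exactly. Their poses are not given: they have to be found in the camera images.
- griddle: Electric griddle, loose on rubber feet, about 2.6 kg, x -150 to 143, y -135 to 135 mm; body top 58 mm, steel cooking plate 70 mm above the ledge. Origin under its middle, z up. The control strip with the rocker switch is its -x side (x = -150 to -75 mm), the cover is hinged along its +x edge. It stands sideways: its +x points about to the robot's left, its +y about towards the robot.
- rocker (a joint): Black rocker switch, 28 (griddle x) by 60 mm (griddle y), two flat halves in a V; pivot along griddle x at griddle (-118, 40, 72) mm. Rad: +0.17 on (its griddle +y half raised, the other level) to -0.17 off (+y half level, 72 mm above the ledge; other raised). The raised outer end drops 10 mm when pressed, with 2 to 3 N there; it stays where left.
- rocker_near (a point): Centre line of the top face of the rocker's half on the griddle's +y side (raised at the start), 22 mm out from the pivot.
- cover (a joint): Flat aluminium cover, 210 mm from hinge to front edge, 256 mm wide (griddle y), with a black tab 20 deep, 90 wide, 10 mm thick beyond that edge. Rad: 0 shut, level over the plate, outer face 102 mm above the ledge; 1.57 upright; stop at 1.95. Starts about upright. Stiff hinge (0.75 N m friction): it stays at any angle and never falls shut, so it must be pushed all the way.
- cover_hinge (a point): Middle of the cover's hinge axis, which runs along the griddle's y; 138 mm from the griddle's origin in its x, 76 mm above the ledge.
- cover_back (a point): Point on the middle line of the cover's plain flat outer face (its back when open, top when shut), 170 mm from the hinge along the cover, 26 mm off the axis. At angle A it lies from the hinge at griddle x = -170 cos A + 26 sin A, z = 170 sin A + 26 cos A (mm).
- cover_tab (a point): Centre of the black tab on the cover's front edge, 222 mm from the hinge along the cover and 12 mm off the axis towards the outer face: the tab a hand would lift, not to be gripped.
- cup: Plain steel drinking cup, 76 mm wide, 85 mm high; origin at the centre of its underside. A bystander: leave it where it is.
- jar: Glass storage jar with its wire-hinged glass lid shut, 94 mm wide, 124 mm high; origin at the centre of its underside. A bystander: leave it where it is.
- mug: White ceramic mug, 80 mm wide, 90 mm high, handle on one side; origin at the centre of its underside. A bystander: leave it where it is.
- dish: Shallow ceramic dish, 150 mm wide, 30 mm high; origin at the centre of its underside. A bystander: leave it where it is.
- turner: Turner (spatula), 300 mm long, silicone handle, lying flat; origin mid-length, x towards the blade. A bystander: leave it where it is.
- sauce: Closed glass sauce bottle, 60 mm wide, 170 mm high; origin at the centre of its underside. A bystander: leave it where it is.
- tin: Closed tin, 74 mm wide, 80 mm high; origin at the centre of its underside. A bystander: leave it where it is.

How it is judged:
By the outcome, as a careful person would: the job done as asked, in the order asked, and still so for the second after the job is handed in, with the robot touching nothing.
It also fails if it takes over 56 s, if anything falls off the work surface, if the arm or the gripper's body presses on something with over 40 N, if the wrist force passes 120 N, or if a joint passes its speed limit or range.

## Working session

There is one attempt and no reset: what is moved stays moved. The work goes in short steps, Python scripts to look and compute and a tool call to move; the robot and the scene stay as the last step left them, time stands still between calls to the robot, and variables do not carry over. Pictures are saved under pics/ and viewed, about 8 in all and at most 12, crops included, and the job is handed in when it is done.

Besides the shell and the picture viewer there is one more tool, called after "Request:" as a command line: name --argument value ..., lists and objects as JSON in quotes. play_rows: Moves the arm, as the interface text tells. Its arguments: {"type":"object","properties":{"plan":{"type":"array","items":{"type":"number"}},"squeeze":{"type":"number"}},"required":["plan"]}

```bash
mkdir -p pics; cat > h.py <<'E'
import numpy as np, cv2
from plant import readout, grab_frame, camera_params, manip
from scipy.spatial.transform import Rotation as R
def save(n,f):
    im=grab_frame(n); cv2.imwrite(f'pics/{f}.png',im[:,:,::-1]); return im
def ray(n,u,v,p=None):
    p=p or camera_params(n);K=np.array(p['K']);x,y=(u-K[0,2])/K[0,0],(v-K[1,2])/K[1,1]
    a,b=x,y
    for _ in range(20):
        s=1+p['k1']*(a*a+b*b);a,b=x/s,y/s
    M=cv2.Rodrigues(np.array(p['rvec'],float))[0];t=np.array(p['tvec']).ravel()
    return -M.T@t, M.T@np.array([a,b,1])
def plane(n,u,v,z,p=None):
    o,d=ray(n,u,v,p);return o+d*(z-o[2])/d[2]
def proj(n,X,p=None):
    p=p or camera_params(n);K=np.array(p['K']);M=cv2.Rodrigues(np.array(p['rvec'],float))[0]
    c=np.atleast_2d(X)@M.T+np.array(p['tvec']).ravel();c=c[:,:2]/c[:,2:]
    c=c*(1+p['k1']*(c**2).sum(1,keepdims=True));return c@K[:2,:2].T+K[:2,2]
def st():
    s=readout.observe();print('t',s['t'],'p',np.round(s['tcp_pos'],4),'F',np.round(s['ft_force'],2),'q',np.round(s['joint_positions'],3),'g',s['grip_width']);print(np.round(R.from_quat(s['eef_rot']).as_matrix(),3));return s
E
python3 - <<'E'
from h import *
st()
for n in('scene','top'):
    save(n,n+'1');o,d=ray(n,320,200);print(n,o,d/np.linalg.norm(d))
E
```

```text
t 0.0 p [ 0.1526 -0.6054  0.2302] F [ 0.35  0.6  -0.03] q [-1.45   0.221  1.528 -0.     1.395 -0.126] g 1.0036023563818663
[[-0.     0.97   0.244]
 [ 0.002  0.244 -0.97 ]
 [-1.     0.    -0.002]]
scene [ 1.51211034 -0.04508974  1.09572882] [-0.67503824  0.06364334 -0.73503259]
top [0.46381831 0.00841918 1.76811149] [ 0.07075721  0.00700213 -0.99746899]
```

View pics/scene1.png

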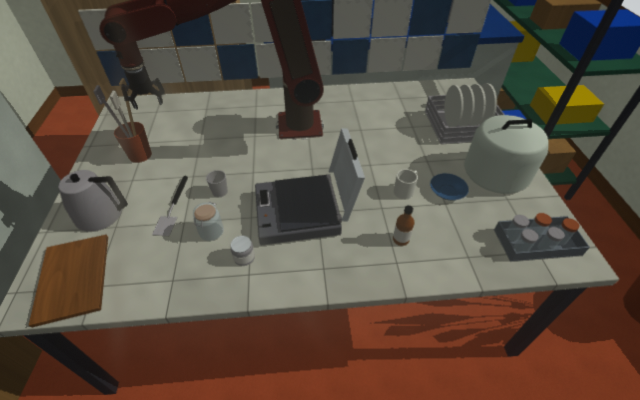

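View pics/top1.png

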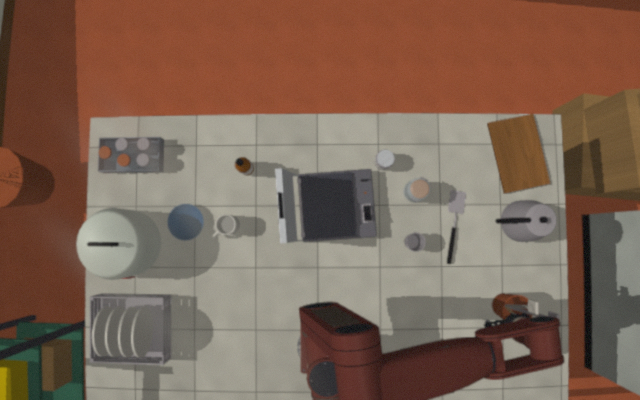

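The scene view shows the griddle at about (300,205) with its cover open on the robot's left. In the top view it spans (277..377, 168..243), with the rocker near (367,213). I'll zoom in on both.

```bash
python3 - <<'E'
import cv2,numpy as np
a=cv2.imread('pics/top1.png')[155:255,215:395];b=cv2.imread('pics/scene1.png')[125:250,190:370]
a=cv2.resize(a,None,fx=4.4,fy=3,interpolation=2) if 0 else cv2.resize(a,None,fx=4,fy=4,interpolation=2)
cv2.imwrite('pics/c1.png',cv2.convertScaleAbs(a,alpha=1.5))
cv2.imwrite('pics/c2.png',cv2.convertScaleAbs(cv2.resize(b,None,fx=4,fy=4,interpolation=2),alpha=1.5))
E
```

```text
(no output)
```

View pics/c1.png

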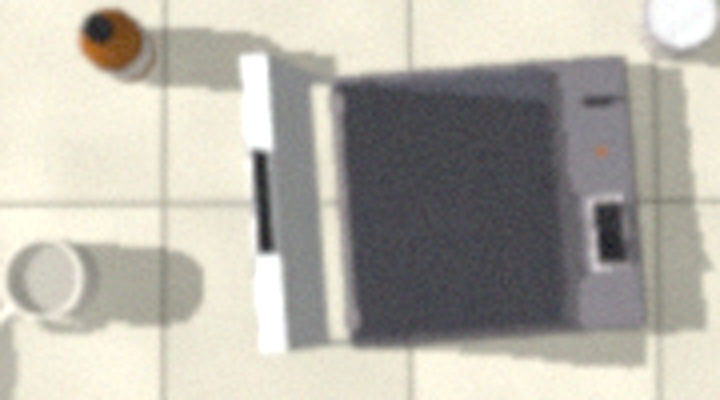

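View pics/c2.png

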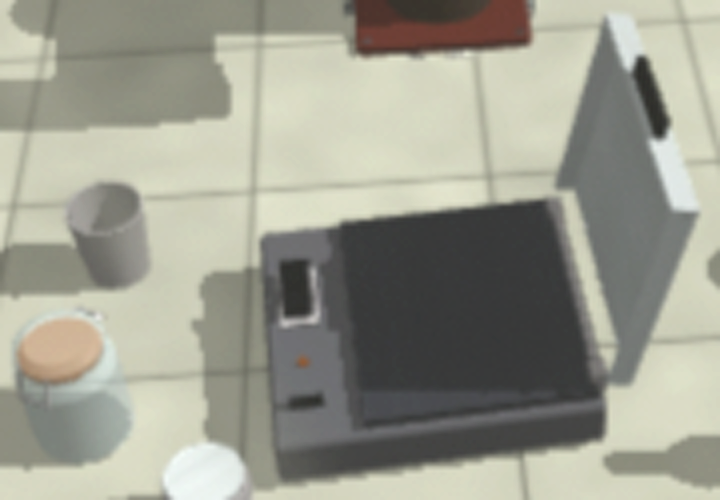

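```bash
python3 - <<'E'
from h import *
def T(u,v,z):return plane('top',215+(u+.5)/4-.5,155+(v+.5)/4-.5,z)
def S(u,v,z):return plane('scene',190+(u+.5)/4-.5,125+(v+.5)/4-.5,z)
for n,p in dict(FR=(626,57,.058),NR=(645,328,.058),rock=(610,231,.074),FLplate=(335,80,.07),NL=(352,345,.058),covF=(240,55,.29),covN=(260,352,.29),covF2=(266,53,.29),covN2=(287,350,.29),tabF=(252,150,.30),tabN=(260,252,.30)).items():print(n,np.round(T(*p),4))
for n,p in dict(FR=(278,447,.058),NR=(262,238,.058),rock=(297,290,.074),FL=(607,405,.058)).items():print('S',n,np.round(S(*p),4))
for nm,u,v in(('cupT',417,241),('jarT',418,189),('tin',386,159),('mug',231,225),('sauce',243,164)):print(nm,plane('top',u,v,.09))
E
```

```text
FR [ 0.7071 -0.182   0.058 ]
NR [ 0.4404 -0.1971  0.058 ]
rock [ 0.5348 -0.1624  0.074 ]
FLplate [0.6844 0.1045 0.07  ]
NL [0.4255 0.0891 0.058 ]
covF [0.6779 0.1733 0.29  ]
covN [0.4251 0.156  0.29  ]
covF2 [0.6794 0.151  0.29  ]
covN2 [0.4267 0.1331 0.29  ]
tabF [0.5955 0.1618 0.3   ]
tabN [0.5093 0.1549 0.3   ]
S FR [ 0.7082 -0.1788  0.058 ]
S NR [ 0.4519 -0.1981  0.058 ]
S rock [ 0.5398 -0.1619  0.074 ]
S FL [0.6888 0.1077 0.058 ]
cupT [ 0.42291141 -0.35150549  0.09      ]
jarT [ 0.62337215 -0.35913894  0.09      ]
tin [ 0.74095407 -0.23683951  0.09      ]
mug [0.48815588 0.36415417 0.09      ]
sauce [0.72507474 0.31914174 0.09      ]
```

Request:
play_rows --plan '[-1,0,0,0,0.093,-1,0,0,0,0.093,-1,0,0.025,-0.027,0,-1,0,0.025,-0.027,0,-1,0,0.025,-0.027,0,-1,0,0.025,-0.027,0,-1,0,0.025,-0.027,0,-1,0,0.025,-0.027,0,-1,0,0.025,-0.027,0,-1,0,0.025,-0.027,0]' --squeeze 20

```text
t: 0.93
tcp_pos: [0.3416, -0.3731, 0.2239]
eef_rot: [0.492, 0.513, -0.489, 0.506]
ft_force: [0.8, 0.2, -0.1]
grip_width: -0.002
```

Request:
play_rows --plan '[-1,0,0.023,-0.025,0,-1,0,0.023,-0.025,0,-1,0,0.023,-0.025,0,-1,0.01,0.023,-0.025,0,-1,0.01,0.023,-0.025,0,-1,0.015,0.023,-0.025,0,-1,0.015,0.023,-0.025,0,-1,0.015,0.023,-0.025,0,-1,0,0,0,0,-1,0,0,0,0]'

```text
t: 1.77
tcp_pos: [0.5265, -0.1459, 0.1557]
eef_rot: [0.49, 0.515, -0.487, 0.507]
ft_force: [-0.0, 0.3, 1.1]
grip_width: -0.001
```

```bash
python3 - <<'E'
from h import *
s=st();p=camera_params('wrist');im=save('wrist','w1')
print(np.round(proj('wrist',[[.535,-.161,.072],[.513,-.1625,.08],[.7071,-.182,.058],[.4404,-.1971,.058]],p),1))
print({k:np.round(v,4).tolist() if hasattr(v,'__len__') else v for k,v in p.items()})
E
```

```text
t 1.7667 p [ 0.5265 -0.1459  0.1557] F [-0.03  0.3   1.09] q [-0.42   0.107  1.802  0.009  1.242  1.102] g -0.0014557142247474488
[[-0.005  0.999  0.046]
 [ 0.012  0.046 -0.999]
 [-1.    -0.004 -0.012]]
[[339.2 195.9]
 [339.7 224.8]
 [386.6 -50.3]
 [368.8 285.3]]
{'K': [[294.4703, 0.0, 318.1421], [0.0, 294.4703, 198.0338], [0.0, 0.0, 1.0]], 'k1': -0.017475485529049997, 'rvec': [-2.0878, 1.9903, 0.3526], 'tvec': [-0.1673, 0.4709, 0.4846]}
```

View pics/w1.png

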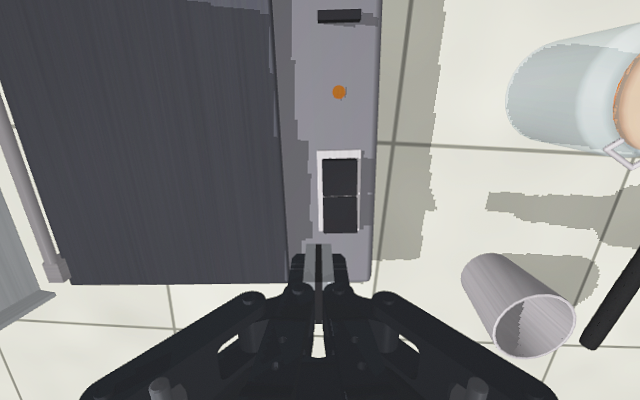

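The wrist view shows the rocker pivot line at (340,196) and its raised near half below it, down to row 233. That agrees with my projected pose, so I'll move above it and press.

Request:
play_rows --plan '[-1,0,-0.007,0.008,0,-1,0,-0.007,0.009,0,-1,0.02,0,0,0,-1,0.02,0,0,0,-1,0.015,0,0,0,-1,0.01,0,0,0,-1,0,0,0,0,-1,0,0,0,0,-1,0,0,0,0,-1,0,0,0,0]'

```text
t: 2.65
tcp_pos: [0.5073, -0.1801, 0.0956]
eef_rot: [0.494, 0.508, -0.491, 0.507]
ft_force: [0.4, 0.0, -0.3]
grip_width: 0.001
```

```bash
python3 - <<'E'
from h import *
st();grab_frame('top');s=st();T=np.array([.514,-.1625,.0]);m=R.from_quat(s['eef_rot']).as_matrix();print(m.T@((T-s['tcp_pos'])*[1,1,0]))
E
```

```text
t 2.65 p [ 0.5073 -0.1801  0.0956] F [ 0.42  0.05 -0.28] q [-0.491  0.154  1.872  0.005  1.114  1.048] g 0.0012067603883105175
[[ 0.003  1.     0.03 ]
 [ 0.004  0.03  -1.   ]
 [-1.     0.003 -0.004]]
t 2.7 p [ 0.5076 -0.1801  0.0958] F [0.36 0.16 0.25] q [-0.49   0.154  1.872  0.005  1.114  1.048] g -0.0028529925205887374
[[ 0.004  1.     0.03 ]
 [ 0.003  0.03  -1.   ]
 [-1.     0.004 -0.003]]
[ 8.33569098e-05  6.96846897e-03 -1.74211973e-02]
```

Request:
play_rows --plan '[-1,0,0.003,-0.008,0,-1,0,0,0,0,-1,0,0,0,0,-1,0,0,0,0,-1,0,0.002,-0.005,0,-1,0,0,0,0,-1,0,0,0,0,-1,0,0,0,0,-1,0,0,0,0,-1,0,0,0,0]'

```text
t: 3.53
tcp_pos: [0.5147, -0.165, 0.0985]
eef_rot: [0.494, 0.507, -0.489, 0.51]
ft_force: [0.4, -0.0, -0.7]
grip_width: -0.0
```

Request:
play_rows --plan '[-1,0.005,0,-0.002,0,-1,0.005,0,0,0,-1,0.004,0,0,0,-1,0.003,0,0,0,-1,0.003,0,0,0,-1,0.002,0,0,0,-1,0.002,0,0,0,-1,0,0,0,0,-1,0,0,0,0,-1,0,0,0,0]'

```text
t: 4.37
tcp_pos: [0.5145, -0.1632, 0.072]
eef_rot: [0.494, 0.507, -0.49, 0.509]
ft_force: [-1.2, -0.3, 0.6]
grip_width: 0.004
```

```bash
python3 - <<'E'
from h import *
st();grab_frame('top');st()
E
```

```text
t 4.3667 p [ 0.5145 -0.1632  0.072 ] F [-1.16 -0.32  0.6 ] q [-0.456  0.189  1.884  0.005  1.064  1.08 ] g 0.003612364290363492
[[ 0.007  0.999  0.032]
 [ 0.002  0.032 -0.999]
 [-1.     0.007 -0.001]]
t 4.4167 p [ 0.5144 -0.1632  0.072 ] F [-0.51  0.31  3.08] q [-0.456  0.189  1.884  0.005  1.064  1.08 ] g 0.001045895076329372
[[ 0.006  0.999  0.032]
 [ 0.002  0.032 -0.999]
 [-1.     0.007 -0.001]]
```

Request:
play_rows --plan '[-1,0.001,0,0,0,-1,0.001,0,0,0,-1,0.001,0,0,0,-1,0.001,0,0,0,-1,0,0,0,0,-1,0,0,0,0,-1,0,0,0,0,-1,0,0,0,0,-1,0,0,0,0,-1,0,0,0,0]'

```text
t: 5.25
tcp_pos: [0.5149, -0.1633, 0.072]
eef_rot: [0.494, 0.507, -0.49, 0.51]
ft_force: [-0.5, 0.4, 2.2]
grip_width: -0.003
```

Request:
play_rows --plan '[-1,0.003,0,0,0,-1,0.003,0,0,0,-1,0.004,0,0,0,-1,0.004,0,0,0,-1,0.004,0,0,0,-1,0.004,0,0,0,-1,0.004,0,0,0,-1,0.004,0,0,0,-1,0.004,0,0,0,-1,0.004,0,0,0]'

```text
t: 6.08
tcp_pos: [0.5152, -0.1635, 0.0715]
eef_rot: [0.49, 0.511, -0.491, 0.508]
ft_force: [-14.7, 6.3, 32.8]
grip_width: 0.001
```

Request:
play_rows --plan '[-1,-0.005,0,0,0,-1,-0.01,0,0,0,-1,-0.02,0,0,0,-1,-0.02,0,0,0,-1,-0.02,0,0,0,-1,-0.02,0,0,0,-1,-0.02,-0.015,0,0,-1,-0.01,-0.015,0,0,-1,0,0,0,0,-1,0,0,0,0]'

```text
t: 6.92
tcp_pos: [0.4854, -0.1648, 0.2047]
eef_rot: [0.49, 0.511, -0.491, 0.508]
ft_force: [0.6, -0.2, -1.3]
grip_width: 0.001
```

```bash
python3 - <<'E'
from h import *
st();p=camera_params('wrist')
print(proj('wrist',[[.535,-.161,.072],[.7071,-.182,.058],[.4404,-.1971,.058]],p))
a=grab_frame('wrist')[80:280,220:480,::-1]; cv2.imwrite('pics/w2.png',cv2.convertScaleAbs(cv2.resize(a,None,fx=2.8,fy=2.8,interpolation=2),alpha=1.8))
E
```

```text
t 6.9167 p [ 0.4854 -0.1648  0.2047] F [ 0.62 -0.24 -1.28] q [-0.481 -0.026  1.843  0.     1.329  1.051] g 0.0014227846013004498
[[-0.003  0.999  0.038]
 [ 0.002  0.038 -0.999]
 [-1.    -0.003 -0.002]]
[[317.10420966 135.91843461]
 [351.77674976 -84.81601193]
 [347.42232549 224.40119994]]
```

View pics/w2.png

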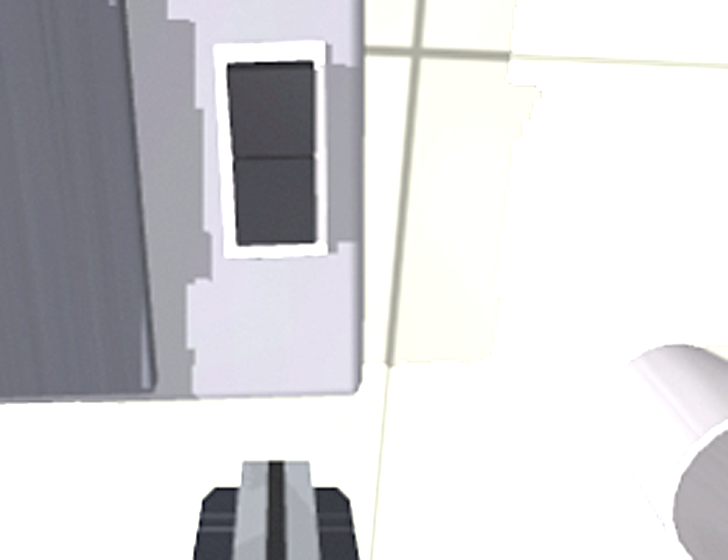

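The rocker has flipped: its far half now looks larger (raised), and the pivot at about (317,136) matches the prediction, so the griddle has not moved. Next I'll go up and over the cover.

Request:
play_rows --plan '[-1,-0.035,0,0,0,-1,-0.035,0,0,0,-1,-0.035,0,0,0,-1,-0.035,0.006,-0.02,0,-1,-0.03,0.006,-0.02,0,-1,0,0.006,-0.035,0,-1,0,0.006,-0.035,0,-1,0,0.006,-0.035,0,-1,0,0.006,-0.035,0,-1,0,0.006,-0.035,0]'

```text
t: 7.8
tcp_pos: [0.5245, 0.055, 0.3702]
eef_rot: [0.491, 0.514, -0.496, 0.499]
ft_force: [0.8, 0.4, 0.2]
grip_width: -0.001
```

Request:
play_rows --plan '[-1,0,0.006,-0.035,0,-1,0,0.006,-0.035,0,-1,0,0.006,-0.035,0,-1,0,0.006,-0.035,0,-1,0,0.006,-0.035,0,-1,0,0.006,-0.02,0,-1,0,0,0,0,-1,0,0,0,0,-1,0,0,0,0,-1,0,0,0,0]'

```text
t: 8.63
tcp_pos: [0.5559, 0.2717, 0.3537]
eef_rot: [0.483, 0.521, -0.499, 0.497]
ft_force: [-0.8, -0.6, -0.4]
grip_width: -0.001
```

```bash
python3 - <<'E'
from h import *
st()
E
```

```text
t 8.6333 p [0.5559 0.2717 0.3537] F [-0.8  -0.59 -0.44] q [0.316 0.184 1.343 0.02  1.65  1.853] g -0.0010867077837807468
[[-0.04   0.999  0.035]
 [ 0.008  0.036 -0.999]
 [-0.999 -0.04  -0.009]]
```

Request:
play_rows --plan '[-1,0.02,0,0,0,-1,0.025,0,0,0,-1,0.025,0,0,0,-1,0.02,0,0,0,-1,0.015,0,0,0,-1,0,0,0.01,0,-1,0,0,0,0,-1,0,0,0,0,-1,0,0,0,0,-1,0,0,0,0]'

```text
t: 9.47
tcp_pos: [0.556, 0.2498, 0.2499]
eef_rot: [0.489, 0.515, -0.501, 0.495]
ft_force: [0.4, -0.6, 0.6]
grip_width: -0.001
```

```bash
python3 - <<'E'
from h import *
st()
a=grab_frame('scene')[100:260,220:440,::-1]; cv2.imwrite('pics/s2.png',cv2.convertScaleAbs(cv2.resize(a,None,fx=3,fy=3,interpolation=2),alpha=1.5))
E
```

```text
t 9.4667 p [0.556  0.2498 0.2499] F [ 0.38 -0.55  0.6 ] q [0.284 0.193 1.524 0.017 1.453 1.833] g -0.0006789572602116025
[[-0.032  0.999  0.02 ]
 [ 0.008  0.02  -1.   ]
 [-0.999 -0.032 -0.009]]
```

View pics/s2.png

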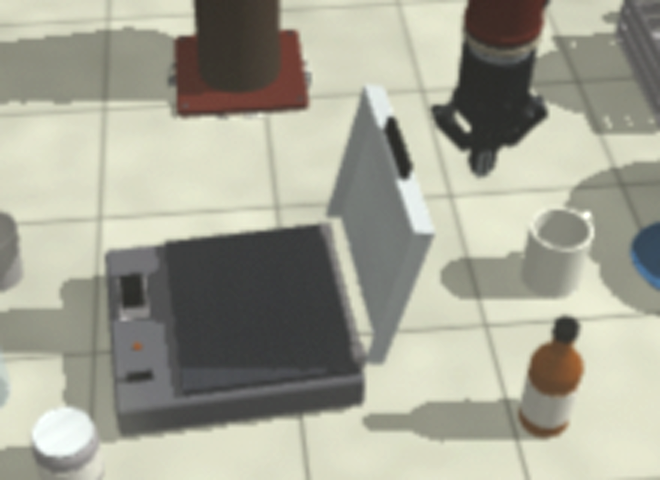

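The cover stands open. The gripper's linkage is wide in the jaw direction and would meet the cover before the fingers do. I'll twist 90° so the slim side faces the cover.

Request:
play_rows --plan '[-1,0,0,0,-0.12,-1,0,0,0,-0.12,-1,0,0,0,-0.12,-1,0,0,0,-0.12,-1,0,0,0,-0.12,-1,0,0,0,-0.12,-1,0,0,0,-0.12,-1,0,0,0,-0.12,-1,0,0,0,-0.12,-1,0,0,0,-0.12]'

```text
t: 10.35
tcp_pos: [0.561, 0.2533, 0.2622]
eef_rot: [0.112, 0.704, -0.103, 0.693]
ft_force: [-0.6, -0.3, -0.1]
grip_width: 0.0
```

Request:
play_rows --plan '[-1,0,0,0,-0.12,-1,0,0,0,-0.12,-1,0,0,0,-0.12,-1,0,0,0,0,-1,0,-0.006,0,0,-1,0,-0.006,0,0,-1,0,-0.006,0,0,-1,0,-0.006,0,0,-1,0,-0.006,0,0,-1,0,-0.006,0,0]'

```text
t: 11.18
tcp_pos: [0.5662, 0.2168, 0.2686]
eef_rot: [-0.016, 0.708, 0.028, 0.706]
ft_force: [0.2, 0.1, 0.2]
grip_width: -0.002
```

```bash
python3 - <<'E'
from h import *
st()
E
```

```text
t 11.1833 p [0.5662 0.2168 0.2686] F [0.15 0.12 0.18] q [0.226 0.152 1.535 0.018 1.454 0.161] g -0.002224297886939915
[[-0.003 -0.063  0.998]
 [ 0.017  0.998  0.063]
 [-1.     0.018 -0.002]]
```

Request:
play_rows --plan '[-1,0.008,-0.004,0,0,-1,0.008,-0.004,0,0,-1,0.006,-0.004,0,0,-1,0,-0.006,0,0,-1,0,-0.006,0,0,-1,0,-0.006,0,0,-1,0,-0.006,0,0,-1,0,-0.006,0,0,-1,0,-0.006,0,0,-1,0,-0.006,0,0]'

```text
t: 12.02
tcp_pos: [0.5691, 0.1615, 0.2456]
eef_rot: [-0.013, 0.707, 0.031, 0.706]
ft_force: [-3.6, 5.0, 4.1]
grip_width: -0.001
```

Request:
play_rows --plan '[-1,-0.003,-0.007,-0.001,0,-1,-0.003,-0.007,-0.001,0,-1,-0.003,-0.007,-0.001,0,-1,-0.003,-0.007,-0.001,0,-1,0,-0.007,-0.001,0,-1,0,-0.007,-0.001,0,-1,0,-0.007,-0.001,0,-1,0,-0.007,-0.001,0,-1,0,-0.007,-0.001,0,-1,0,-0.007,-0.001,0]'

```text
t: 12.85
tcp_pos: [0.5661, 0.0872, 0.2598]
eef_rot: [-0.011, 0.704, 0.035, 0.71]
ft_force: [2.7, 5.9, -0.8]
grip_width: 0.005
```

Request:
play_rows --plan '[-1,0.001,-0.007,0,0,-1,0.001,-0.007,0,0,-1,0.002,-0.007,0,0,-1,0.002,-0.007,0,0,-1,0.003,-0.007,0,0,-1,0.003,-0.006,0,0,-1,0.003,-0.006,0,0,-1,0.003,-0.006,0,0,-1,0.003,-0.006,0,0,-1,0.004,-0.006,0,0]'

```text
t: 13.68
tcp_pos: [0.5712, 0.0134, 0.2336]
eef_rot: [-0.012, 0.703, 0.033, 0.71]
ft_force: [-0.1, 1.9, 4.1]
grip_width: -0.001
```

Request:
play_rows --plan '[-1,0.004,-0.006,-0.001,0,-1,0.004,-0.006,-0.001,0,-1,0.005,-0.005,0,0,-1,0.005,-0.005,0,0,-1,0.005,-0.005,0,0,-1,0.005,-0.005,0,0,-1,0.005,-0.005,0,0,-1,0.005,-0.005,0,0,-1,0.005,-0.004,0,0,-1,0.005,-0.004,0,0]'

```text
t: 14.52
tcp_pos: [0.5731, -0.0419, 0.1779]
eef_rot: [-0.012, 0.703, 0.032, 0.711]
ft_force: [1.0, 0.8, 3.1]
grip_width: 0.002
```

Request:
play_rows --plan '[-1,0.006,-0.004,0,0,-1,0.006,-0.004,0,0,-1,0.006,-0.004,0,0,-1,0.006,-0.003,0,0,-1,0.006,-0.003,0,0,-1,0.006,-0.003,0,0,-1,0.005,-0.002,0,0,-1,0.005,-0.002,0,0,-1,0.005,-0.001,0,0,-1,0.004,0,0,0]'

```text
t: 15.35
tcp_pos: [0.5744, -0.0696, 0.1144]
eef_rot: [-0.012, 0.704, 0.032, 0.71]
ft_force: [0.1, -2.2, 2.2]
grip_width: 0.002
```

Request:
play_rows --plan '[-1,0.003,-0.002,0,0,-1,0.003,-0.002,0,0,-1,0.003,-0.001,0,0,-1,0.003,0,0,0,-1,0.003,0,0,0,-1,0.003,0,0,0,-1,0.003,0,0,0,-1,0.003,0,0,0,-1,0.003,0,0,0,-1,0.003,0,0,0]'

```text
t: 16.18
tcp_pos: [0.5743, -0.0741, 0.1019]
eef_rot: [-0.014, 0.705, 0.033, 0.708]
ft_force: [-10.4, 2.7, 21.9]
grip_width: 0.002
```

Request:
play_rows --plan '[-1,0.003,0,0,0,-1,0.003,0,0,0,-1,0.003,0,0,0,-1,0.003,0,0,0,-1,0,0,0,0,-1,0,0,0,0,-1,0,0,0,0,-1,0,0,0,0,-1,0,0,0,0,-1,0,0,0,0]'

```text
t: 17.02
tcp_pos: [0.5736, -0.0744, 0.1022]
eef_rot: [-0.015, 0.706, 0.033, 0.707]
ft_force: [-0.2, 1.8, 5.2]
grip_width: 0.001
```

The tip is at 102 mm with over 20 N of resistance, so the cover is at its stop. I'll retract straight up and check.

Request:
play_rows --plan '[-1,-0.005,0,0,0,-1,-0.01,0,0,0,-1,-0.02,0,0,0,-1,-0.02,0,0,0,-1,-0.03,0,0,0,-1,-0.03,0,0,0,-1,-0.03,0,0,0,-1,0,0,0,0,-1,0,0,0,0,-1,0,0,0,0]'

```text
t: 17.85
tcp_pos: [0.5717, -0.078, 0.2564]
eef_rot: [-0.015, 0.708, 0.033, 0.706]
ft_force: [0.4, 0.5, 0.6]
grip_width: -0.001
```

```bash
python3 - <<'E'
from h import *
st()
a=grab_frame('scene')[120:260,220:360,::-1];b=cv2.imread('pics/scene1.png')[120:260,220:360]
c=np.hstack([b,a]);cv2.imwrite('pics/s3.png',cv2.convertScaleAbs(cv2.resize(c,None,fx=2.8,fy=2.8,interpolation=2),alpha=1.5))
O=np.array([.5685,-.041,0]);gx=np.array([-.06,.998,0]);gy=np.array([-.998,-.06,0])
X=np.array([O+x*gx+y*gy+[0,0,z] for x,y,z in((-.072,-.128,.102),(-.072,.128,.102),(.138,-.128,.102),(-.15,-.135,.058),(-.15,.135,.058))])
P=proj('scene',X);print(np.round(P,1),np.round((P-[220,120])*2.8+[392,0]))
E
```

```text
t 17.85 p [ 0.5717 -0.078   0.2564] F [0.44 0.51 0.64] q [-0.286  0.096  1.619  0.023  1.437 -0.357] g -0.0006968851279317977
[[-0.004 -0.068  0.998]
 [ 0.025  0.997  0.068]
 [-1.     0.025 -0.002]]
[[279.6 225. ]
 [274.1 173.4]
 [340.9 217.7]
 [258.  237.4]
 [255.  182.5]] [[559. 294.]
 [544. 149.]
 [731. 273.]
 [498. 329.]
 [490. 175.]]
```

View pics/s3.png

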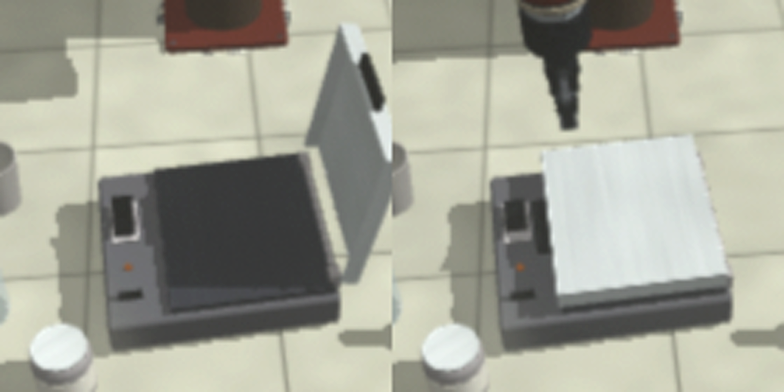

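The cover's corners at (545,149) and (559,294) fall where I predicted for fully shut. The griddle and its neighbours sit where they did before, so I'm handing in.

```bash
python3 -c "
from plant import manip;print(manip.hand_in())"
```

```text
the job is handed in; nothing more can be done
None
```

The griddle is switched off and its cover is shut; I handed the job in at about 18 s, with the arm clear of everything.

- **Rocker:** I pressed the raised half down with closed fingers until it stopped at 72 mm. Holding it at the stop took 33 N, harder than needed. The wrist picture afterwards shows the far half raised.
- **Cover:** I pushed it from behind at about 0.4 rad/s, with 2–7 N read between moves, down to 102 mm. At the stop I pressed with about 22 N.
- **Last checks:** In the final scene picture, the cover's corners match the predicted shut position. The griddle's corners are where they were before. The force at the wrist is back to about zero.
- **Disagreements:** None of the final checks disagreed. While lining up over the rocker, one small move overshot by about 17 mm in the air; I corrected it before touching anything.
- **Not measured:** I didn't measure each bystander again at the end. The fingers stayed clear of them, and the ones visible in the last crop look unmoved.

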